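# Take the drain plug out of the pickle pot

## Task

The round pickle pot has been emptied and is to be rinsed: unscrew the plug from its drain port by swinging the plug's crank handle a quarter turn, anticlockwise as seen from the robot, until it stands straight up and the thread lets go; then draw the plug straight out and lay it in the metal tray without dropping it. Leave the plug of the square tank alone.

Things in the scene. Friction and masses are not known exactly. Their poses are not given: they have to be found in the camera images.
- pot_port (a point): Mouth centre of the drain port of the white round pot (180 mm across, 174 high, fixed): a level steel stub pipe, 56 mm across, 55 long, axis 75 mm above the bench. x runs level along its axis into the pot, y left as seen facing the mouth, z up. The plug is drawn out along -x, roughly towards the robot; 60 mm brings it clear.
- plug: Loose plug, 0.2 kg, in that port. Origin: centre of its flange (44 mm across, 8 thick), seated 4 mm before the mouth. x: along its 19 mm shank, whose end lies at 56 mm. A crank points along -y. Tight, its axes match the port's: crank level to the right seen from the robot. Turned about x until the crank is up (90 degrees, +-15) it is free; it turns easily; let go earlier, it falls back.
- plug_handle (a point): Mid-length of the crank's handle: a round black level peg, 14 mm thick, 45 long, standing out towards the robot, with a 20 mm collar on its end. At (-40, -36, 0) mm in the plug's frame: 36 mm from its axis, 26 mm before the crank arm, 19 mm behind the collar. It spins freely on its pin, so fingers holding it can stay pointing down; drawn out, the plug hangs level from it.
- tray: Open aluminium tray, fixed, 200 mm (its x) by 180 mm (its y), walls 25 mm high and 4 mm thick, floor 4 mm thick. Origin: centre of its underside, on the bench; z up.
- other_handle (a point): The same point on the identical plug in the square steel tank (180 x 200 mm), which must be left alone.
Things that resemble listed ones, but are neither listed nor needed, are in the scene too. Leave any green look-alike of the plug alone.

How it is judged:
On the way, in this order (a step that is already met when the one before it is completed fails the run):
1. the crank is brought to the top while the plug is still in its port (handle at least 31 mm above the port's axis) (z of plug_handle in the frame of pot_port above 0.031 m and x of plug in the frame of pot_port above -0.02 m), for 0.1 s.
2. the plug is drawn clear of the port (flange at least 58 mm in front of the mouth) (x of plug in the frame of pot_port below -0.058 m), for 0.1 s.
At the end, for the whole second after the job is handed in: the plug lies at rest in the tray: its flange's centre within the tray's walls (95 mm of the tray's centre along its length, 85 mm across) and less than 45 mm above the tray's underside (x of plug in the frame of tray between -0.095 and 0.095 m and y of plug in the frame of tray between -0.085 and 0.085 m and z of plug in the frame of tray below 0.045 m and linear speed of plug below 0.03 m/s and angular speed of plug below 0.3 rad/s); the robot touches nothing.
It fails at once if the square tank's plug is disturbed (its handle moves more than 12 mm) (distance of other_handle from where it was at the start of the episode above 0.012 m).
It fails at once if the plug is dropped or flung (faster than 0.8 m/s) (linear speed of plug above 0.8 m/s).
It also fails if it takes over 48 s, if anything falls off the work surface, if the arm or the gripper's body presses on something with over 40 N, if the wrist force passes 120 N, or if a joint passes its speed limit or range.

## Robot

A 7-joint arm with a two-finger parallel gripper is mounted at the origin on the work surface. World frame = base frame: x ahead of the robot, y to its left, z up, the work surface at z = 0. Lengths are in m, angles in rad, forces in N, time in s.
With the tool pointing down it reaches from about 0.425 to 0.925 m from the base axis. Payload 6.8 kg.
Tool frame: the origin (TCP) lies midway between the tips of the shut fingers; the grasp point (between the pads) lies 19 mm behind it; z points along the fingers, x is the direction in which the jaws open and shut, and the axes are right-handed (so a half turn about z gives the same grasp; the last joint's range is limited). The gripper opens to 85 mm and grips with 20 to 120 N. Pads are 22 mm wide; open, the fingers measure 114 mm over their backs; the gripper's body (76 mm by 85 mm) begins 54 mm behind the grasp point. The pads swing forward as they close: fully open they stand 13 mm farther back than shut.
Start: joints at [-1.241, 0.477, 0.022, 1.555, -0.011, 1.109, -0.083], TCP at [0.286, 0.611, 0.231] pointing down, gripper open.
Joint ranges: [-2.96, 2.96], [-0.34, 2.1], [-1.41, 1.46], [0.24, 2.44], [-1.37, 4.51], [0.17, 1.92], [-2.96, 2.96]. Speed limits (rad/s): [2.39, 2.39, 3.14, 3.14, 3.14, 3.14, 3.14].

## Interface

Orientations are given as a unit quaternion [w, x, y, z].
In Python, from station import * gives the robot as it stands.
- The arm moves only by the shell command python3 -m handwheel 'ROWS' [FORCE]. ROWS is JSON, a list of rows, each an object of numbers: "grip": the finger opening in cm, from 0 to 8.54; "tx", "ty", "tz": the shift along the tool's x, y, z in cm; "yaw": the turn about the tool's z in degrees. In form: [{"grip": .., "tx": .., "ty": .., "tz": .., "yaw": ..}, ...]. A call has 1 to 5 rows; each row shifts and turns the commanded pose from where the row before left it, along the tool's axes as they then stand; what a row does not reach is not made up. A row lasts 1/10 s, in which the tool goes at most 50 mm and 8.59 degrees, less where a joint would pass 70% of its speed; a pose out of reach is approached as far as the arm can. A call is refused whole if a number of a shift passes 5 or a number of a turn 8.59, either way. A call with a gripper value outside its range is refused whole. The fingers move at their own pace and stop on an object; FORCE is the grip in N (left out, the last holds). Time passes only in rows, so rows that do not move let the fingers close. It gives the time, the measured TCP pose, the force and the opening at its end, in the units of the state.
- get_obs(): the state, without advancing time (a new reading comes with each control period).
- read_camera(name): name is "side" or "top"; returns a dict with "image" (384x512x3 uint8, blue, green, red), "intrinsics" (3x3 intrinsics, pixels), "position" and "attitude" of the camera in the world. Camera axes: x right, y down, z forward; pixel columns grow to the right and rows downward; lengths in m; the calibration is good to about 2 mm. A picture is of the moment at which its call begins. There is no depth.
- hand_in(): hands the job in, once; it reports no verdict.
The state is a dict: "t": time; "q": joint angles; "joint_vel": joint speeds; "joint_torque": joint torques, N m; "eef_pos": TCP position; "tool_rot": TCP orientation; "contact_force": force on the tool from outside, world axes, zero at the start; "torque": the same for the moment, N m; "gripper_width": opening from 0.0 (shut) to 1.0 (fully open).
Only numpy, scipy, OpenCV 4.12 (cv2) and the standard library are available. Lean on these libraries where they do the work, as an engineer would, in place of code of your own. Each camera call takes 0.05 s, during which the arm holds its last target. There are 200 camera calls.

## Working session

There is one attempt and no reset: what is moved stays moved. The work goes in short steps, Python scripts to look and compute and a shell command to move; the robot and the scene stay as the last step left them, time stands still between calls to the robot, and variables do not carry over. Pictures are saved under pics/ and viewed, about 8 in all and at most 12, crops included, and the job is handed in when it is done.

```bash
mkdir -p pics; cat > h.py <<'E'
from station import *
import numpy as np, cv2
from scipy.spatial.transform import Rotation as R
def rot(a):
    a=np.array(a,float)
    return a if a.shape==(3,3) else R.from_quat(a,scalar_first=True).as_matrix()
def ray(c,uv):
    d=np.linalg.inv(c["intrinsics"])@[uv[0],uv[1],1]
    return np.array(c["position"]),rot(c["attitude"])@d
def onz(c,uv,z):
    p,d=ray(c,uv); return p+d*(z-p[2])/d[2]
def tri(c1,u1,c2,u2):
    A=np.zeros((3,3));b=np.zeros(3);L=[]
    for c,u in((c1,u1),(c2,u2)):
        p,d=ray(c,u);d=d/np.linalg.norm(d);M=np.eye(3)-np.outer(d,d);A+=M;b+=M@p;L.append((p,d))
    x=np.linalg.solve(A,b); return x,[np.linalg.norm(np.cross(x-p,d)) for p,d in L]
def proj(c,X):
    v=np.array(c["intrinsics"])@(rot(c["attitude"]).T@(np.array(X)-c["position"])); return v[:2]/v[2]
def crop(im,x0,y0,x1,y1,k,name): cv2.imwrite(f"pics/{name}.png",cv2.resize(im[y0:y1,x0:x1],None,fx=k,fy=k,interpolation=cv2.INTER_CUBIC))
E
python3 - <<'E'
from h import *
import pickle
o=get_obs();print(o)
cs={n:read_camera(n) for n in("top","side")}
pickle.dump(cs,open("c0.pkl","wb"))
for n,c in cs.items():
    print(n,c["position"],c["attitude"],c["intrinsics"]); cv2.imwrite(f"pics/{n}0.png",cv2.resize(c["image"],(800,600)))
E
```

```text
{'t': 0.0, 'q': array([-1.24111048,  0.47780311,  0.0223541 ,  1.55645389, -0.01151543,
        1.10929858, -0.0830835 ]), 'joint_vel': array([ 0.00056945,  0.00035608, -0.00126286,  0.00191767, -0.00068835,
        0.0004348 , -0.00054645]), 'joint_torque': array([ 2.90446669e-04, -5.96472967e+01,  1.60828885e+00, -2.81193334e+01,
        1.25757518e-02,  9.57451179e-03,  3.39736653e-05]), 'eef_pos': array([0.28592217, 0.61079628, 0.23032295]), 'tool_rot': array([ 5.45700672e-04,  8.43776414e-01,  5.36694067e-01, -7.37353830e-04]), 'contact_force': array([ 0.46298861, -0.41297858,  1.08679747]), 'torque': array([-0.04523608, -0.0372667 ,  0.03407844]), 'gripper_width': 0.9973364097106266}
top [ 0.38166374 -0.046937    1.01918427] [-0.03047909  0.70720553 -0.70586096  0.02629965] [[478.13467149   0.         257.64057023]
 [  0.         478.13467149 190.4985389 ]
 [  0.           0.           1.        ]]
side [ 0.07552602 -0.52158826  0.48044305] [-0.44626077  0.83392874 -0.28243562  0.16013839] [[375.43263541   0.         251.98523105]
 [  0.         375.43263541 193.81655822]
 [  0.           0.           1.        ]]
```

View pics/top0.png

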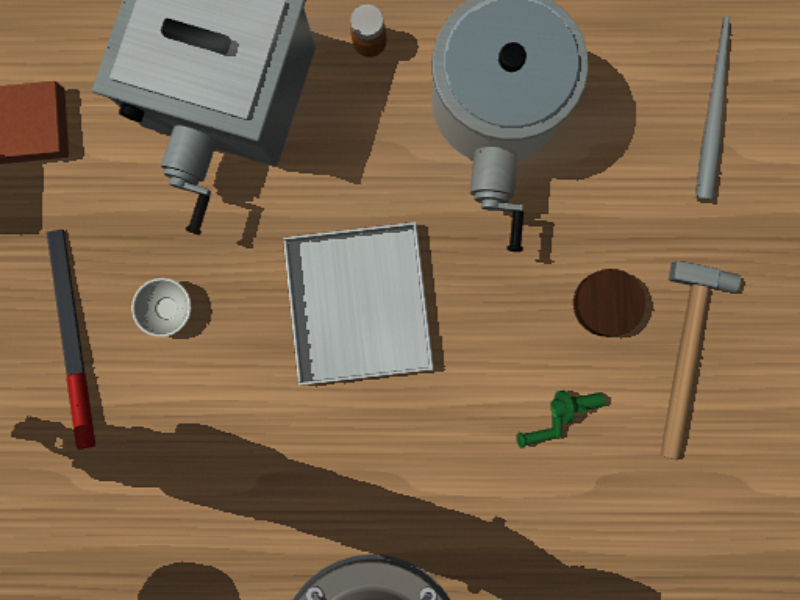

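View pics/side0.png

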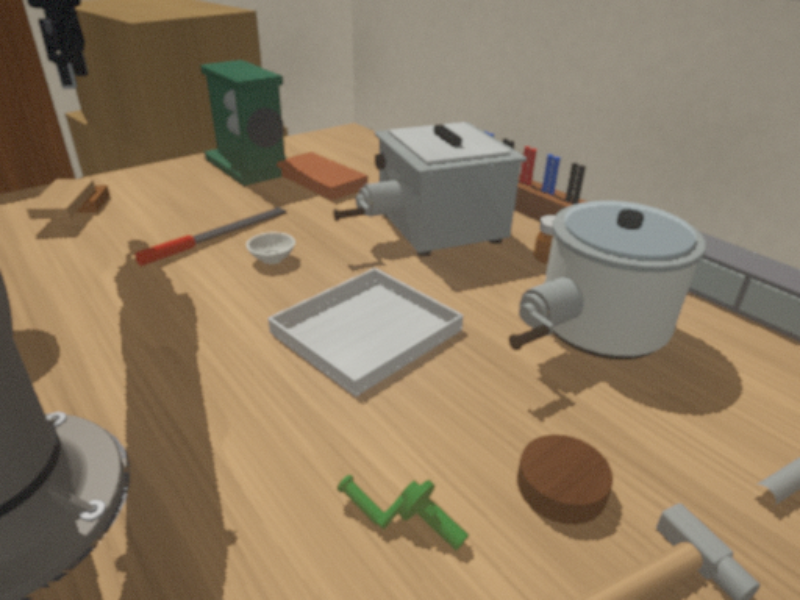

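Top picture (800x600): round pot at (510,60) with its handle peg at (515,230); square tank's handle at (197,212); green look-alike at (560,410); tray at (363,305). Look-alikes for the handle are therefore (197,212) and (560,410). I choose (515,230) because it is on the round pot. In the side view it is at (530,335).

```bash
python3 - <<'E'
from h import *
import pickle
cs=pickle.load(open("c0.pkl","rb"))
a=cv2.resize(cs["top"]["image"][85:170,280:350],None,fx=7,fy=7,interpolation=cv2.INTER_CUBIC)[:,:]
b=cv2.resize(cs["side"]["image"][170:255,320:380],None,fx=5,fy=5,interpolation=cv2.INTER_CUBIC)
b=cv2.copyMakeBorder(b,0,a.shape[0]-b.shape[0],0,0,cv2.BORDER_CONSTANT)
cv2.imwrite("pics/crop1.png",np.hstack([a[:,:490],b]))
print(a.shape,b.shape)
E
```

```text
(595, 490, 3) (595, 300, 3)
```

View pics/crop1.png

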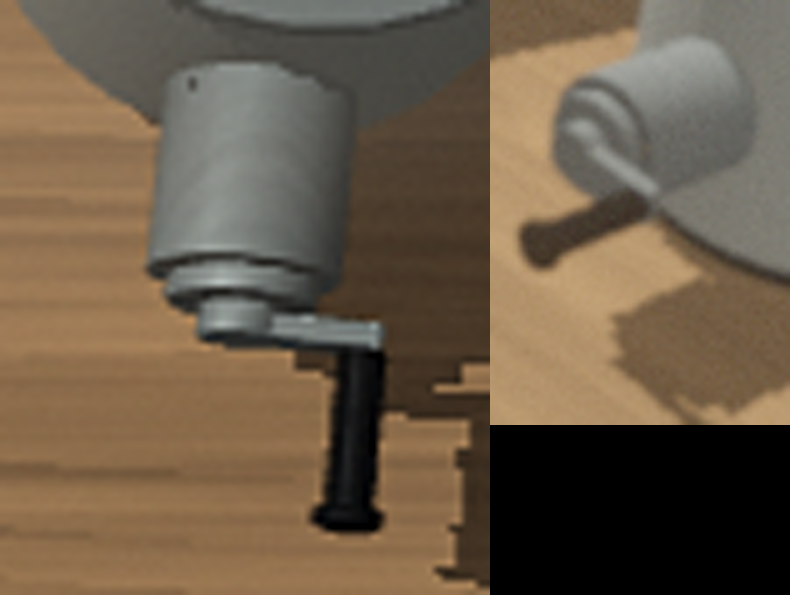

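```bash
python3 - <<'E'
from h import *
import pickle
cs=pickle.load(open("c0.pkl","rb"));t,s=cs["top"],cs["side"]
T=lambda u,v:((u+.5)/7-.5+280,(v+.5)/7-.5+85)
S=lambda u,v:((u-490+.5)/5-.5+320,(v+.5)/5-.5+170)
np.set_printoptions(precision=4,suppress=True)
for n,a,b in(("collar",(347,518),(540,245)),("pegbase",(362,350),(648,200))):
    print(n,onz(t,T(*a),.075),tri(t,T(*a),s,S(*b)))
m=onz(t,T(244,276),.075);k=onz(t,T(260,82),.075);d=k-m
print("mouth",m,"back",k,"len",np.linalg.norm(d),"yaw",np.degrees(np.arctan2(d[1],d[0])))
d=onz(t,T(362,350),.075)-onz(t,T(347,518),.075);print("peg yaw",np.degrees(np.arctan2(d[1],d[0])),np.linalg.norm(d))
P=[onz(t,(u/1.5625,v/1.5625),.025) for u,v in((285,238),(415,224),(433,369),(300,384))]
print(np.array(P),np.mean(P,0),[np.linalg.norm(P[i]-P[i-1]) for i in range(4)])
o=get_obs();print(rot(o["tool_rot"]))
E
```

```text
collar [ 0.5216 -0.1834  0.075 ] (array([ 0.5224, -0.1842,  0.0725]), [np.float64(0.000570134852068918), np.float64(0.0005701348520688069)])
pegbase [ 0.57   -0.1882  0.075 ] (array([ 0.5718, -0.1901,  0.0743]), [np.float64(0.002366363101739152), np.float64(0.0023663631017392323)])
mouth [ 0.5914 -0.1547  0.075 ] back [ 0.648  -0.1597  0.075 ] len 0.05678950950972635 yaw -5.063859193513816
peg yaw -5.613141175953033 0.04861014975653607
[[ 0.5419  0.1173  0.025 ]
 [ 0.5611 -0.0575  0.025 ]
 [ 0.3669 -0.0815  0.025 ]
 [ 0.3468  0.0946  0.025 ]] [0.4542 0.0182 0.025 ] [np.float64(0.19645362549110207), np.float64(0.1758700429608245), np.float64(0.1956776240515079), np.float64(0.17720255922062464)]
[[ 0.4239  0.9057 -0.0006]
 [ 0.9057 -0.4239 -0.0015]
 [-0.0016  0.0001 -1.    ]]
```

```bash
python3 -m handwheel '[{"yaw":-6.6,"tx":-1},{"yaw":-6.6,"tx":-2},{"yaw":-6.6,"tx":-3},{"tx":-4,"ty":1.6},{"tx":-4,"ty":1.6}]' 60
python3 -m handwheel '[{"tx":-4,"ty":1.6},{"tx":-4,"ty":1.6},{"tx":-4,"ty":1.6},{"tx":-4,"ty":1.6},{"tx":-4,"ty":1.6}]'
cat >> h.py <<'E'
def delta(target):
    o=get_obs();M=rot(o["tool_rot"])
    d=M.T@(np.array(target)-o["eef_pos"])*100
    print("t",round(o["t"],2),"pos",o["eef_pos"].round(4),"xyaw",np.degrees(np.arctan2(M[1,0],M[0,0])).round(2),"tilt",M[2].round(3),"cm in tool",d.round(2),"F",o["contact_force"].round(1),"w",round(o["gripper_width"],3))
E
python3 -c "
from h import *
delta([.5430,-.1867,.23])"
```

```text
t 0.1 pos [0.2859 0.6109 0.2304] xyaw 64.92 tilt [-0.002  0.    -1.   ] cm in tool [-61.34  57.09   0.15] F [-0.2 -0.2  0.1] w 0.999invalid input
invalid input
```

```bash
python3 -m handwheel '[{"grip":8.5,"tx":-1,"ty":0,"tz":0,"yaw":-6.6},{"grip":8.5,"tx":-2,"ty":0,"tz":0,"yaw":-6.6},{"grip":8.5,"tx":-3,"ty":0,"tz":0,"yaw":-6.6},{"grip":8.5,"tx":-4,"ty":1.6,"tz":0,"yaw":0},{"grip":8.5,"tx":-4,"ty":1.6,"tz":0,"yaw":0}]' 60
python3 -c "
from h import *
delta([.5430,-.1867,.23])"
```

```text
t: 0.6
eef_pos: [0.2933, 0.47, 0.2308]
tool_rot: [0.0, 0.738, 0.675, -0.0]
contact_force: [1.7, -0.4, 0.6]
gripper_width: 0.991
t 0.6 pos [0.2933 0.47   0.2308] xyaw 84.83 tilt [-0.001 -0.    -1.   ] cm in tool [-63.16  30.78   0.11] F [ 1.7 -0.4  0.6] w 0.991
```

```bash
python3 -m handwheel '[{"grip":8.5,"tx":-4,"ty":2,"tz":0,"yaw":0},{"grip":8.5,"tx":-4,"ty":2,"tz":0,"yaw":0},{"grip":8.5,"tx":-4,"ty":2,"tz":0,"yaw":0},{"grip":8.5,"tx":-4,"ty":2,"tz":0,"yaw":0},{"grip":8.5,"tx":-4,"ty":2,"tz":0,"yaw":0}]'
python3 -m handwheel '[{"grip":8.5,"tx":-4,"ty":2,"tz":0,"yaw":0},{"grip":8.5,"tx":-4,"ty":2,"tz":0,"yaw":0},{"grip":8.5,"tx":-4,"ty":2,"tz":0,"yaw":0},{"grip":8.5,"tx":-4,"ty":2,"tz":0,"yaw":0},{"grip":8.5,"tx":-4,"ty":2,"tz":0,"yaw":0}]'
python3 -m handwheel '[{"grip":8.5,"tx":-4,"ty":2,"tz":0,"yaw":0},{"grip":8.5,"tx":-4,"ty":2,"tz":0,"yaw":0},{"grip":6,"tx":-4,"ty":2,"tz":0,"yaw":0},{"grip":6,"tx":-2,"ty":1,"tz":0,"yaw":0},{"grip":6,"tx":0,"ty":0,"tz":0,"yaw":0}]'
python3 -c "
from h import *
delta([.5430,-.1867,.23])"
```

```text
t: 1.1
eef_pos: [0.3752, 0.261, 0.2312]
tool_rot: [-0.0, 0.739, 0.674, -0.0]
contact_force: [0.5, -0.1, 0.3]
gripper_width: 0.994
t: 1.6
eef_pos: [0.4563, 0.0528, 0.2313]
tool_rot: [-0.0, 0.739, 0.674, 0.0]
contact_force: [1.1, 0.0, -0.4]
gripper_width: 0.995
t: 2.1
eef_pos: [0.5133, -0.0952, 0.2311]
tool_rot: [0.001, 0.741, 0.672, -0.001]
contact_force: [-0.2, -0.2, 1.1]
gripper_width: 0.701
t 2.1 pos [ 0.5133 -0.0952  0.2311] xyaw 84.37 tilt [-0.002  0.    -1.   ] cm in tool [-8.81  3.85  0.13] F [-0.2 -0.2  1.1] w 0.701
```

Close the remaining gap, then check the alignment with the cameras before descending.

```bash
python3 -m handwheel '[{"grip":6,"tx":-3,"ty":1.3,"tz":0,"yaw":0},{"grip":6,"tx":-3,"ty":1.3,"tz":0,"yaw":0},{"grip":6,"tx":-2.4,"ty":1.2,"tz":0,"yaw":0},{"grip":6,"tx":0,"ty":0,"tz":2,"yaw":0},{"grip":6,"tx":0,"ty":0,"tz":2,"yaw":0}]'
python3 -m handwheel '[{"grip":6,"tx":0,"ty":0,"tz":2,"yaw":0},{"grip":6,"tx":0,"ty":0,"tz":2,"yaw":0},{"grip":6,"tx":0,"ty":0,"tz":2,"yaw":0},{"grip":6,"tx":0,"ty":0,"tz":0,"yaw":0}]'
python3 - <<'E'
from h import *
delta([.5430,-.1867,.056])
a,b=[read_camera(n)["image"] for n in("top","side")]
a=cv2.resize(a[70:190,260:380],(400,400));b=cv2.resize(b[130:250,290:410],(400,400))
cv2.imwrite("pics/chk2.png",np.hstack([a,b]))
E
```

```text
t: 2.6
eef_pos: [0.5434, -0.1783, 0.1909]
tool_rot: [0.0, 0.739, 0.674, 0.0]
contact_force: [-0.3, -0.1, -0.1]
gripper_width: 0.699
t: 3.0
eef_pos: [0.541, -0.1764, 0.1286]
tool_rot: [-0.003, 0.738, 0.674, -0.002]
contact_force: [0.0, 0.7, -0.5]
gripper_width: 0.701
t 3.0 pos [ 0.541  -0.1764  0.1286] xyaw 84.8 tilt [ 0.001 -0.006 -1.   ] cm in tool [-1.02  0.33  7.26] F [ 0.   0.7 -0.5] w 0.701
```

View pics/chk2.png

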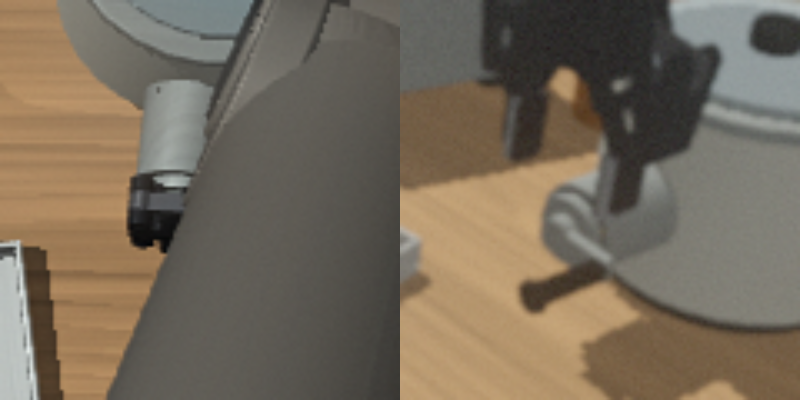

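The fingers straddle the peg: tips at (525,155) and (625,210), peg at (570,283) in the side crop. I'll correct 1 cm sideways and go down.

```bash
python3 -m handwheel '[{"grip":6,"tx":-1,"ty":0.3,"tz":0,"yaw":0},{"grip":6,"tx":0,"ty":0,"tz":2,"yaw":0},{"grip":6,"tx":0,"ty":0,"tz":2,"yaw":0},{"grip":6,"tx":0,"ty":0,"tz":2,"yaw":0},{"grip":6,"tx":0,"ty":0,"tz":1.2,"yaw":0}]'
python3 -m handwheel '[{"grip":6,"tx":0,"ty":0,"tz":0,"yaw":0}]'
python3 - <<'E'
from h import *
delta([.5430,-.1867,.056])
b=read_camera("side")["image"]
cv2.imwrite("pics/chk3.png",cv2.resize(b[150:250,290:410],(720,600)))
E
```

```text
t: 3.6
eef_pos: [0.5455, -0.1892, 0.0591]
tool_rot: [0.0, 0.739, 0.674, 0.0]
contact_force: [0.3, -0.5, 0.0]
gripper_width: 0.7
t: 3.7
eef_pos: [0.5447, -0.1888, 0.0586]
tool_rot: [-0.001, 0.739, 0.674, -0.0]
contact_force: [-1.8, -0.0, -0.1]
gripper_width: 0.704
t 3.7 pos [ 0.5447 -0.1888  0.0586] xyaw 84.7 tilt [ 0.    -0.002 -1.   ] cm in tool [ 0.2  -0.19  0.26] F [-1.8 -0.  -0.1] w 0.704
```

View pics/chk3.png

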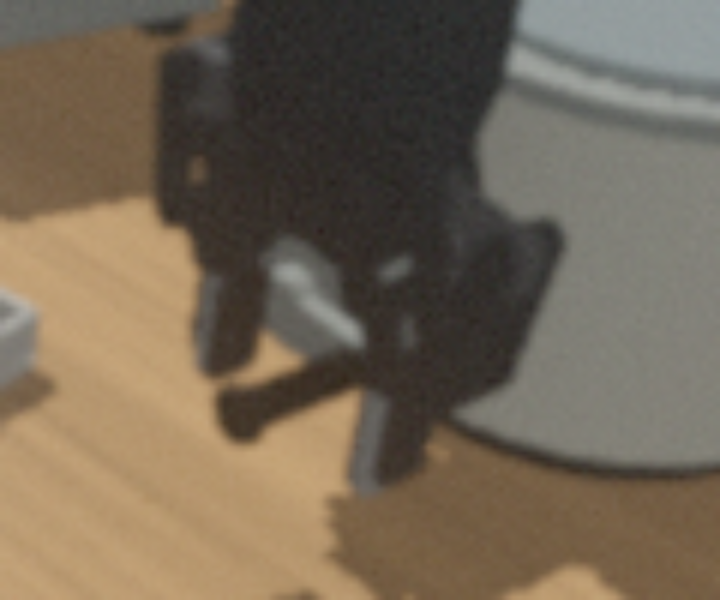

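Side view: the peg, with its collar at (240,412), runs between the fingers, whose tips are at (225,365) and (380,480). Now close.

```bash
python3 -m handwheel '[{"grip":3,"tx":0.2,"ty":-0.2,"tz":0.2,"yaw":0},{"grip":1,"tx":0,"ty":0,"tz":0,"yaw":0},{"grip":0,"tx":0,"ty":0,"tz":0,"yaw":0},{"grip":0,"tx":0,"ty":0,"tz":0,"yaw":0},{"grip":0,"tx":0,"ty":0,"tz":0,"yaw":0}]' 60
python3 -m handwheel '[{"grip":0,"tx":0,"ty":0,"tz":0,"yaw":0}]'
python3 -c "
from h import *
delta([.5430,-.1867,.056])"
```

```text
t: 4.25
eef_pos: [0.5438, -0.1861, 0.0577]
tool_rot: [0.0, 0.739, 0.674, 0.0]
contact_force: [-0.7, 1.0, 1.6]
gripper_width: 0.14
t: 4.35
eef_pos: [0.5438, -0.1861, 0.0576]
tool_rot: [0.0, 0.739, 0.674, 0.0]
contact_force: [0.4, 1.9, 1.5]
gripper_width: 0.142
t 4.35 pos [ 0.5438 -0.1861  0.0576] xyaw 84.74 tilt [ 0.     0.001 -1.   ] cm in tool [-0.07 -0.07  0.16] F [0.4 1.9 1.5] w 0.142
```

```bash
python3 -m handwheel '[{"grip":0,"tx":0.06,"ty":0,"tz":-0.62,"yaw":0},{"grip":0,"tx":0.16,"ty":0,"tz":-0.61,"yaw":0},{"grip":0,"tx":0.27,"ty":0,"tz":-0.57,"yaw":0},{"grip":0,"tx":0.36,"ty":0,"tz":-0.51,"yaw":0},{"grip":0,"tx":0,"ty":0,"tz":0,"yaw":0}]'
python3 -m handwheel '[{"grip":0,"tx":0.44,"ty":0,"tz":-0.44,"yaw":0},{"grip":0,"tx":0.51,"ty":0,"tz":-0.36,"yaw":0},{"grip":0,"tx":0.57,"ty":0,"tz":-0.27,"yaw":0},{"grip":0,"tx":0.61,"ty":0,"tz":-0.16,"yaw":0},{"grip":0,"tx":0,"ty":0,"tz":0,"yaw":0}]'
python3 -c "
from h import *
delta([.5471,-.1502,.093])"
```

```text
t: 4.85
eef_pos: [0.5447, -0.1777, 0.0813]
tool_rot: [0.001, 0.739, 0.674, 0.0]
contact_force: [0.5, -1.1, 0.7]
gripper_width: 0.138
t: 5.35
eef_pos: [0.5463, -0.1556, 0.0932]
tool_rot: [-0.0, 0.739, 0.674, 0.0]
contact_force: [-2.2, -0.4, 6.0]
gripper_width: 0.139
t 5.35 pos [ 0.5463 -0.1556  0.0932] xyaw 84.77 tilt [ 0.001 -0.    -1.   ] cm in tool [0.54 0.03 0.02] F [-2.2 -0.4  6. ] w 0.139
```

Last 10 degrees, then wait 0.2 s and check.

```bash
python3 -m handwheel '[{"grip":0,"tx":0.3,"ty":0,"tz":0,"yaw":0},{"grip":0,"tx":0.3,"ty":0,"tz":0,"yaw":0},{"grip":0,"tx":0,"ty":0,"tz":0,"yaw":0},{"grip":0,"tx":0,"ty":0,"tz":0,"yaw":0}]' 80
python3 - <<'E'
from h import *
delta([.5471,-.1502,.093])
b=read_camera("side")["image"]
cv2.imwrite("pics/chk4.png",cv2.resize(b[150:250,290:410],(720,600)))
E
```

```text
t: 5.75
eef_pos: [0.5464, -0.1507, 0.0933]
tool_rot: [-0.0, 0.739, 0.674, -0.0]
contact_force: [-3.7, -1.0, 8.7]
gripper_width: 0.13
t 5.75 pos [ 0.5464 -0.1507  0.0933] xyaw 84.69 tilt [ 0. -0. -1.] cm in tool [0.06 0.07 0.03] F [-3.7 -1.   8.7] w 0.13
```

View pics/chk4.png

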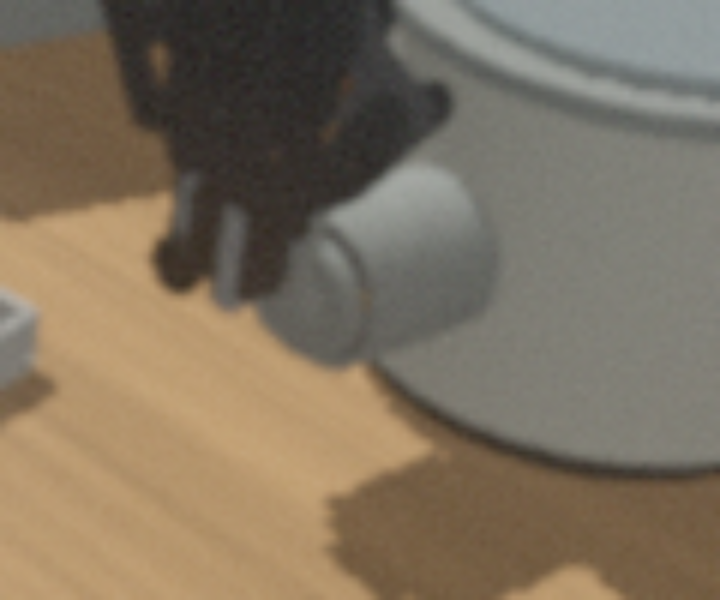

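The crank stands up behind the fingers (arm hidden by them, collar at (178,262)) and the flange is still seated at (335,290). Now draw it out slowly, first easing 1 mm up because the force reads 8.7 N upwards.

```bash
python3 -m handwheel '[{"grip":0,"tx":0,"ty":0,"tz":-0.1,"yaw":0},{"grip":0,"tx":0,"ty":-0.6,"tz":0,"yaw":0},{"grip":0,"tx":0,"ty":-0.8,"tz":0,"yaw":0},{"grip":0,"tx":0,"ty":-0.8,"tz":0,"yaw":0},{"grip":0,"tx":0,"ty":0,"tz":0,"yaw":0}]'
python3 -c "
from h import *
delta([.5471,-.1502,.093])"
```

```text
t: 6.3
eef_pos: [0.5226, -0.1485, 0.0934]
tool_rot: [-0.001, 0.739, 0.674, -0.001]
contact_force: [-1.0, 0.6, 2.3]
gripper_width: 0.132
t 6.3 pos [ 0.5226 -0.1485  0.0934] xyaw 84.69 tilt [ 0.001 -0.002 -1.   ] cm in tool [0.05 2.45 0.03] F [-1.   0.6  2.3] w 0.132
```

```bash
python3 -m handwheel '[{"grip":0,"tx":0,"ty":-1,"tz":0,"yaw":0},{"grip":0,"tx":0,"ty":-1,"tz":0,"yaw":0},{"grip":0,"tx":0,"ty":-1,"tz":0,"yaw":0},{"grip":0,"tx":0,"ty":-1,"tz":0,"yaw":0},{"grip":0,"tx":0,"ty":-1,"tz":0,"yaw":0}]'
python3 -m handwheel '[{"grip":0,"tx":0,"ty":-0.3,"tz":0,"yaw":0},{"grip":0,"tx":0,"ty":0,"tz":0,"yaw":0},{"grip":0,"tx":0,"ty":0,"tz":0,"yaw":0}]'
python3 - <<'E'
from h import *
delta([.435,.024,.12])
b=read_camera("side")["image"]
cv2.imwrite("pics/chk5.png",cv2.resize(b[150:250,270:390],(720,600)))
E
```

```text
t: 6.8
eef_pos: [0.4733, -0.1439, 0.0933]
tool_rot: [-0.001, 0.739, 0.674, -0.0]
contact_force: [-0.4, 0.6, -2.4]
gripper_width: 0.136
t: 7.1
eef_pos: [0.4724, -0.1438, 0.0938]
tool_rot: [0.0, 0.739, 0.674, 0.0]
contact_force: [1.2, -0.3, -1.1]
gripper_width: 0.133
t 7.1 pos [ 0.4724 -0.1438  0.0938] xyaw 84.73 tilt [-0.     0.001 -1.   ] cm in tool [16.37 -5.26 -2.62] F [ 1.2 -0.3 -1.1] w 0.133
```

View pics/chk5.png

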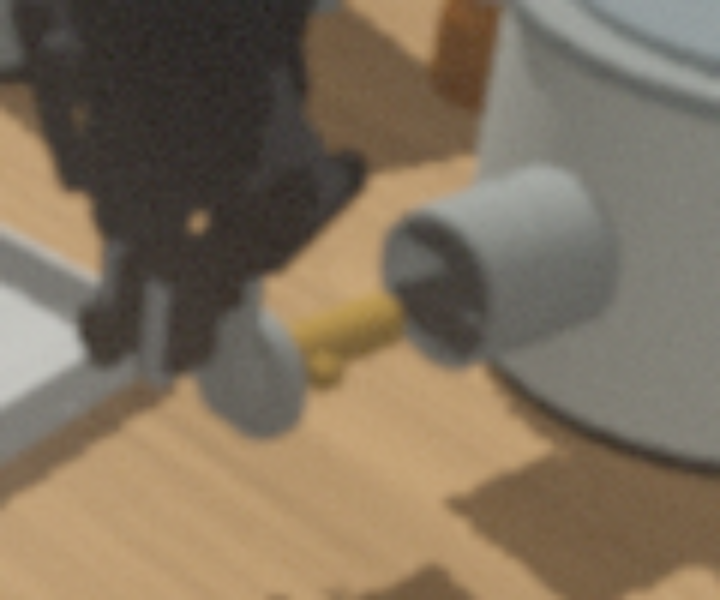

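The plug is clear: shank tip at (400,310), outside the port mouth at (440,295), hanging level. Lift and carry it gently over the tray.

```bash
python3 -m handwheel '[{"grip":0,"tx":0,"ty":-0.5,"tz":-0.8,"yaw":0},{"grip":0,"tx":0.4,"ty":-0.6,"tz":-0.9,"yaw":0},{"grip":0,"tx":0.8,"ty":-0.6,"tz":-0.9,"yaw":0},{"grip":0,"tx":1.1,"ty":-0.6,"tz":0,"yaw":0},{"grip":0,"tx":1.3,"ty":-0.6,"tz":0,"yaw":0}]'
python3 -m handwheel '[{"grip":0,"tx":1.4,"ty":-0.5,"tz":0,"yaw":0},{"grip":0,"tx":1.4,"ty":-0.5,"tz":0,"yaw":0},{"grip":0,"tx":1.4,"ty":-0.5,"tz":0,"yaw":0},{"grip":0,"tx":1.4,"ty":-0.4,"tz":0,"yaw":0},{"grip":0,"tx":1.4,"ty":-0.3,"tz":0,"yaw":0}]'
python3 -m handwheel '[{"grip":0,"tx":1.4,"ty":-0.1,"tz":0,"yaw":0},{"grip":0,"tx":1.3,"ty":0,"tz":0,"yaw":0},{"grip":0,"tx":1.2,"ty":0,"tz":0,"yaw":0},{"grip":0,"tx":0.9,"ty":0,"tz":0,"yaw":0},{"grip":0,"tx":0.6,"ty":0,"tz":0,"yaw":0}]'
python3 -m handwheel '[{"grip":0,"tx":0.3,"ty":0,"tz":0,"yaw":0},{"grip":0,"tx":0,"ty":0,"tz":0,"yaw":0},{"grip":0,"tx":0,"ty":0,"tz":0,"yaw":0},{"grip":0,"tx":0,"ty":0,"tz":0,"yaw":0},{"grip":0,"tx":0,"ty":0,"tz":0,"yaw":0}]'
python3 - <<'E'
from h import *
delta([.435,.024,.045])
b=read_camera("side")["image"]
cv2.imwrite("pics/chk6.png",cv2.resize(b[120:260,150:318],(720,600)))
E
```

```text
t: 7.65
eef_pos: [0.4461, -0.1042, 0.1203]
tool_rot: [0.0, 0.739, 0.674, 0.001]
contact_force: [0.0, 0.2, -1.6]
gripper_width: 0.131
t: 8.15
eef_pos: [0.4301, -0.0319, 0.1198]
tool_rot: [-0.0, 0.739, 0.674, 0.0]
contact_force: [0.3, -0.5, -2.7]
gripper_width: 0.13
t: 8.65
eef_pos: [0.4349, 0.0214, 0.1197]
tool_rot: [-0.0, 0.739, 0.674, 0.0]
contact_force: [-0.1, 0.4, -1.6]
gripper_width: 0.131
t: 9.15
eef_pos: [0.4352, 0.0228, 0.1197]
tool_rot: [0.0, 0.739, 0.673, -0.0]
contact_force: [0.4, -0.8, -2.9]
gripper_width: 0.132
t 9.15 pos [0.4352 0.0228 0.1197] xyaw 84.67 tilt [-0. -0. -1.] cm in tool [ 0.12 -0.03  7.47] F [ 0.4 -0.8 -2.9] w 0.132
```

View pics/chk6.png

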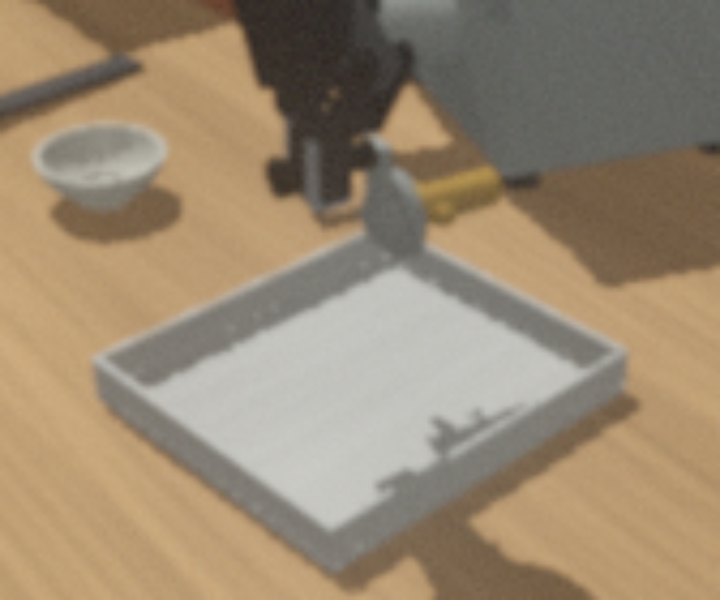

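Plug hangs level over the tray, flange at (395,210), shank tip at (495,180), in the air above the floor. Lower it.

```bash
python3 -m handwheel '[{"grip":0,"tx":0,"ty":0,"tz":0.8,"yaw":0},{"grip":0,"tx":0,"ty":0,"tz":1.5,"yaw":0},{"grip":0,"tx":0,"ty":0,"tz":1.5,"yaw":0},{"grip":0,"tx":0,"ty":0,"tz":1.5,"yaw":0},{"grip":0,"tx":0,"ty":0,"tz":0.9,"yaw":0}]'
python3 -m handwheel '[{"grip":0,"tx":0,"ty":0,"tz":0.5,"yaw":0},{"grip":0,"tx":0,"ty":0,"tz":0.4,"yaw":0},{"grip":0,"tx":0,"ty":0,"tz":0.2,"yaw":0},{"grip":0,"tx":0,"ty":0,"tz":0,"yaw":0},{"grip":0,"tx":0,"ty":0,"tz":0,"yaw":0}]'
```

```text
t: 9.7
eef_pos: [0.4345, 0.0231, 0.0563]
tool_rot: [-0.0, 0.739, 0.674, -0.001]
contact_force: [0.1, -0.3, -2.6]
gripper_width: 0.137
t: 10.2
eef_pos: [0.4355, 0.0233, 0.047]
tool_rot: [0.0, 0.739, 0.674, 0.0]
contact_force: [-1.0, 0.5, -1.8]
gripper_width: 0.13
```

```bash
python3 -m handwheel '[{"grip":0,"tx":0,"ty":0,"tz":0.1,"yaw":0},{"grip":0,"tx":0,"ty":0,"tz":0.1,"yaw":0},{"grip":0,"tx":0,"ty":0,"tz":0,"yaw":0}]'
python3 -m handwheel '[{"grip":0,"tx":0,"ty":0,"tz":0.1,"yaw":0},{"grip":0,"tx":0,"ty":0,"tz":0.1,"yaw":0},{"grip":0,"tx":0,"ty":0,"tz":0,"yaw":0}]'
```

```text
t: 10.5
eef_pos: [0.4345, 0.0234, 0.0451]
tool_rot: [-0.001, 0.739, 0.674, -0.0]
contact_force: [-5.7, 0.1, 10.4]
gripper_width: 0.134
t: 10.8
eef_pos: [0.4331, 0.0235, 0.0436]
tool_rot: [-0.002, 0.739, 0.674, -0.001]
contact_force: [-11.8, 1.3, 26.6]
gripper_width: 0.132
```

Flange touches the floor at about z = 0.045. Ease off 2 mm, then lay the crank over to the right along its arc so it does not topple freely.

```bash
python3 -m handwheel '[{"grip":0,"tx":0,"ty":0,"tz":-0.2,"yaw":0},{"grip":0,"tx":-0.3,"ty":0,"tz":0,"yaw":0},{"grip":0,"tx":-0.3,"ty":0,"tz":0.05,"yaw":0},{"grip":0,"tx":-0.6,"ty":0,"tz":0.16,"yaw":0},{"grip":0,"tx":0,"ty":0,"tz":0,"yaw":0}]'
python3 -m handwheel '[{"grip":0,"tx":-0.6,"ty":0,"tz":0.2,"yaw":0},{"grip":0,"tx":-0.6,"ty":0,"tz":0.3,"yaw":0},{"grip":0,"tx":-0.5,"ty":0,"tz":0.35,"yaw":0},{"grip":0,"tx":0,"ty":0,"tz":0,"yaw":0}]'
python3 - <<'E'
from h import *
b=read_camera("side")["image"]
cv2.imwrite("pics/chk7.png",cv2.resize(b[120:260,150:318],(720,600)))
E
```

```text
t: 11.3
eef_pos: [0.4325, 0.0101, 0.0433]
tool_rot: [-0.001, 0.74, 0.673, -0.001]
contact_force: [-9.6, -2.1, 20.1]
gripper_width: 0.132
t: 11.7
eef_pos: [0.432, -0.0069, 0.0343]
tool_rot: [-0.0, 0.74, 0.673, -0.0]
contact_force: [-3.8, -4.1, 7.3]
gripper_width: 0.136
```

View pics/chk7.png

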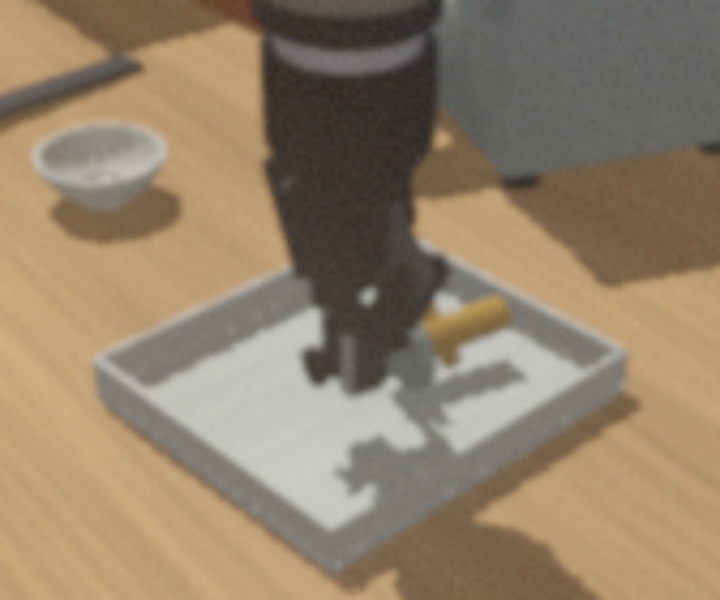

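Flange (415,360) is on the floor, shank tip (505,310) is inside the wall, and the crank is tilting. Continue the arc.

```bash
python3 -m handwheel '[{"grip":0,"tx":-0.5,"ty":0,"tz":0.35,"yaw":0},{"grip":0,"tx":-0.45,"ty":0,"tz":0.4,"yaw":0},{"grip":0,"tx":-0.4,"ty":0,"tz":0.4,"yaw":0},{"grip":0,"tx":0,"ty":0,"tz":0,"yaw":0}]'
python3 -m handwheel '[{"grip":0,"tx":-0.25,"ty":0,"tz":0.4,"yaw":0},{"grip":0,"tx":-0.15,"ty":0,"tz":0.3,"yaw":0},{"grip":0,"tx":0,"ty":0,"tz":0,"yaw":0}]'
```

```text
t: 12.15
eef_pos: [0.4318, -0.0196, 0.0225]
tool_rot: [0.0, 0.739, 0.673, 0.0]
contact_force: [-0.5, -1.4, 2.0]
gripper_width: 0.135
t: 12.45
eef_pos: [0.4311, -0.0228, 0.0152]
tool_rot: [-0.0, 0.739, 0.674, 0.0]
contact_force: [0.2, -0.8, 0.4]
gripper_width: 0.132
```

```bash
python3 -m handwheel '[{"grip":0,"tx":0,"ty":0,"tz":0.3,"yaw":0},{"grip":0,"tx":0,"ty":0,"tz":0,"yaw":0},{"grip":2,"tx":0,"ty":0,"tz":0,"yaw":0},{"grip":3,"tx":0,"ty":0,"tz":0,"yaw":0},{"grip":4.5,"tx":0,"ty":0,"tz":0,"yaw":0}]' 20
python3 -m handwheel '[{"grip":4.5,"tx":0,"ty":0,"tz":0,"yaw":0},{"grip":4.5,"tx":0,"ty":0,"tz":0,"yaw":0},{"grip":4.5,"tx":0,"ty":0,"tz":0,"yaw":0}]'
python3 -m handwheel '[{"grip":4.5,"tx":0,"ty":0,"tz":-1,"yaw":0},{"grip":4.5,"tx":0,"ty":0,"tz":-1.5,"yaw":0},{"grip":4.5,"tx":0,"ty":0,"tz":-2,"yaw":0},{"grip":4.5,"tx":0,"ty":0,"tz":-3,"yaw":0},{"grip":4.5,"tx":0,"ty":0,"tz":-3,"yaw":0}]'
python3 -m handwheel '[{"grip":4.5,"tx":0,"ty":0,"tz":-4,"yaw":0},{"grip":4.5,"tx":0,"ty":0,"tz":-4,"yaw":0},{"grip":4.5,"tx":0,"ty":0,"tz":0,"yaw":0},{"grip":4.5,"tx":0,"ty":0,"tz":0,"yaw":0},{"grip":4.5,"tx":0,"ty":0,"tz":0,"yaw":0}]'
python3 - <<'E'
from h import *
b=read_camera("side")["image"];x=b[120:260,150:318]
cv2.imwrite("pics/chk8.png",cv2.resize(x,(720,600)))
b2=read_camera("side")["image"]
print(cv2.absdiff(b,b2)[120:260,150:318].mean()); print(get_obs()["contact_force"])
E
```

```text
t: 12.95
eef_pos: [0.4307, -0.0228, 0.0126]
tool_rot: [-0.0, 0.739, 0.674, -0.0]
contact_force: [0.4, -0.3, 0.2]
gripper_width: 0.506
t: 13.25
eef_pos: [0.4309, -0.023, 0.0126]
tool_rot: [-0.0, 0.739, 0.674, 0.0]
contact_force: [-0.5, -0.4, -0.1]
gripper_width: 0.522
t: 13.75
eef_pos: [0.4305, -0.0233, 0.119]
tool_rot: [-0.0, 0.739, 0.674, -0.0]
contact_force: [0.5, 0.7, 0.4]
gripper_width: 0.527
t: 14.25
eef_pos: [0.43, -0.0231, 0.197]
tool_rot: [-0.0, 0.739, 0.674, -0.001]
contact_force: [-0.5, -0.9, -0.2]
gripper_width: 0.524
1.9508645124716553
[-0.3940523  -0.17167977 -0.61367504]
```

View pics/chk8.png

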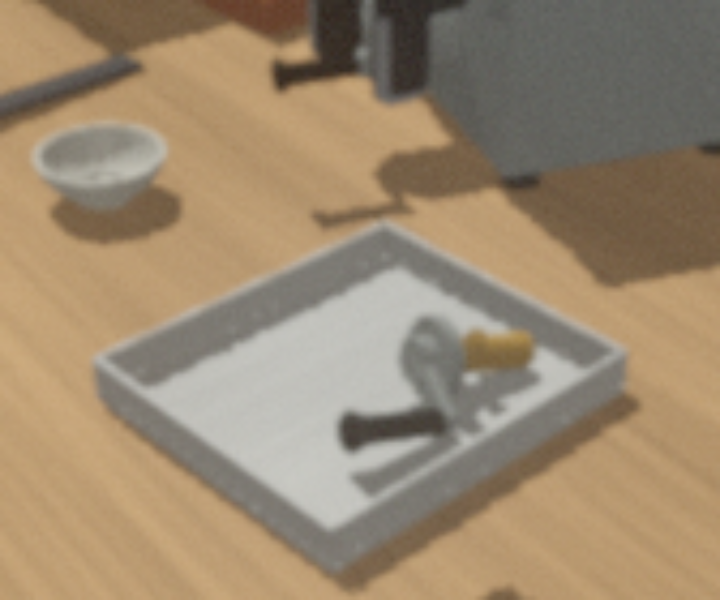

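The plug lies in the tray with its flange at (435,355), peg at (390,428) and shank tip at (530,350), and the gripper is clear above. The peg at (310,70) is the tank's, further back. One more numerical check for rest and position, then hand in.

```bash
python3 -m handwheel '[{"grip":4.5,"tx":0,"ty":0,"tz":0,"yaw":0},{"grip":4.5,"tx":0,"ty":0,"tz":0,"yaw":0},{"grip":4.5,"tx":0,"ty":0,"tz":0,"yaw":0},{"grip":4.5,"tx":0,"ty":0,"tz":0,"yaw":0},{"grip":4.5,"tx":0,"ty":0,"tz":0,"yaw":0}]'
python3 - <<'E'
from h import *
import pickle
g=lambda i:cv2.GaussianBlur(i,(0,0),1.5).astype(int)
old=cv2.imread("pics/chk8.png")
c=read_camera("side");new=cv2.resize(c["image"][120:260,150:318],(720,600))
d=abs(cv2.GaussianBlur(old,(0,0),7).astype(int)-cv2.GaussianBlur(new,(0,0),7))[220:560,100:640]
print("plug area change max",d.max())
p=onz(c,(435*168/720+150,355*140/600+120),.026)
r=R.from_euler("z",-6.8,degrees=True).apply(p-[.4542,.0182,0]);print("flange in tray",r)
c0=pickle.load(open("c0.pkl","rb"))["side"]["image"]
# tank handle region (side px ~ 212-245,128-142)
s=np.s_[128:145,208:232];print("tank handle diff",abs(g(c0)[s]-g(c["image"])[s]).mean())
if d.max()<12 and abs(r[0])<.08 and abs(r[1])<.07: hand_in();print("handed in")
E
```

```text
t: 14.85
eef_pos: [0.4309, -0.0231, 0.1975]
tool_rot: [-0.0, 0.739, 0.674, -0.0]
contact_force: [-0.1, -0.2, 0.1]
gripper_width: 0.526
plug area change max 2
flange in tray [ 0.02443724 -0.0298719   0.026     ]
tank handle diff 9.537581699346406
the job is handed in; nothing more can be done
handed in
```

The round pot's plug is out of its port and lying at rest in the tray, and the job is handed in at about 15 s of the 48 s allowed. No verdict is reported.

- **Unscrewing:** I gripped the crank peg and swung it a quarter turn anticlockwise until it stood straight up. The side picture showed the flange still seated at that point.
- **Drawing out:** I drew the plug about 74 mm straight out. The picture showed its shank tip clear of the mouth.
- **Laying it down:** I carried it hanging level, set the flange on the tray floor, and laid the crank over while still gripping it. I then opened the gripper and lifted off.

**Last checks**
- **Position and rest:** the flange centre is about (+24, −30) mm from the tray centre. The plug's image did not change over 0.6 s.
- **Robot:** the gripper was clear above the tray, with forces at noise level. The highest force read was 27 N, as the plug was pressed onto the tray floor.
- **Square tank's plug:** my before/after image comparison there was inconclusive. It showed a mean difference of 9.5 grey levels, probably because the gripper and its shadow were in that part of the view. The arm never went near that handle, and it looked in its usual place in the last picture.

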